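Bring the air pump's flywheel just past compression and brake it

TASK

Take the air pump's flywheel by its crank knob and turn it slowly anticlockwise (seen from above), feeling for the stiff spot where the pump comes up to compression; go over it and stop just past it, where the resistance has fallen away, without running on. Let go of the knob, then push the brake lever gently but fully home against the wheel. The pump only stands on the bench, so do not drag it out of place, and leave the things round it where they are.

Things in the scene. Friction and masses are not known exactly. Their poses are not given: they have to be found in the camera images.
- pump: hand-turned bench air pump, grey housing on a 190 x 190 mm base plate with four rubber feet, a finned cylinder sticking out on its +y (left) side to y = 142 mm. Origin on the bench under the upright shaft, z up. It stands loose, about 5 kg in all, and slides on the bench at a sideways push of some 30 N or more. Inside, unseen, is the sprung roller (42 mm from the shaft) that makes the stiff spot
- wheel_hub (a point): point on the upright shaft axis at the top of the flywheel's hub, 76 mm above the bench. This frame turns with the wheel and its x axis points to the crank knob. The wheel turns without end; it takes some 6 N at the knob anywhere (dry drag: it does not coast and stays where it is let go)
- flywheel: flat dark steel disc, 190 mm in diameter, 60 to 76 mm above the bench, origin on its axis at its underside. The stiff spot is a hump, unseen, its top 0.7 to 3.0 rad anticlockwise from the start. Force while turning: +5 N over the drag 0.2 rad before the top, plain drag at the top, 5 N under it 0.2 rad after, plain again from 0.3 rad. Stop 0 to 0.33 rad past the top; 0.6 is too far
- knob_grip (a point): middle of the crank knob, an upright turned wooden grip, 22 mm in diameter, from 80 to 122 mm above the bench (this point at 104 mm), 70 mm from the shaft axis. It spins freely on its own spindle, so a gripper holding it from above need not turn with the wheel. Free rim below it up to 76 mm above the bench
- brake_post (a point): upright steel post at the free end of the brake lever, on the pump's -y (right) side: 16 mm in diameter, from 70 to 115 mm above the bench, this point at 100 mm. Pushed from outside towards the wheel; the lever takes some 2.5 N at the post and stays where it is left
- brake_pivot (a point): upright pivot of the brake lever, 110 mm from the post, at x = -55, y = -125 mm of the pump's frame, 70 mm above the bench
- brake (a joint): angle of the brake lever about its pivot, rad: 0 wide open, grows as the post swings anticlockwise (seen from above) towards the wheel, 0.5 fully home at its stop (the lever then lies along the pump's x axis and the rubber shoe stands at the rim); starts between 0 and 0.12
- offcut: bystander: loose offcut of light wood, 79 x 53 x 25 mm, origin in the middle of its underside
- pliers: bystander: loose pliers with long handles, 192 mm long, 12 mm high, origin in the middle of the underside
- tape: bystander: loose roll of tape lying flat, 104 mm in diameter, 25 mm high, origin in the middle of its underside

How it is judged:
On the way, in this order (a step that is already met when the one before it is completed fails the run):
1. the flywheel is stopped just past its stiff spot (x of roller in the frame of wheel_hub above 0 m and y of roller in the frame of wheel_hub between -0.0145 and 0.002 m), for 0.4 s.
2. the brake lever is fully home (value of joint brake above 0.47 rad), for 0.2 s.
At the end, for the whole second after the job is handed in: The flywheel stands between the top of the compression hump (0.05 rad before it is still accepted) and about 0.35 rad beyond it, the brake lever is within 0.03 rad of its stop, the pump is at rest within 15 mm of where it stood, and everything is let go (all of step 1 and value of joint brake above 0.47 rad and distance of pump from where it was at the start of the episode below 0.015 m and linear speed of pump below 0.01 m/s); the robot touches nothing.
It fails at once if the wheel ran on more than about 0.6 rad past the top of the stiff spot (y of roller in the frame of wheel_hub below -0.0245 m).
It fails at once if the pump was dragged more than 20 mm (distance of pump from where it was at the start of the episode above 0.02 m).
It fails at once if the pump was tipped (angle between pump's own z axis and vertical above 0.1 rad).
It fails at once if a bystander was moved more than 30 mm (distance of any of offcut, pliers, tape from where it was at the start of the episode above 0.03 m).
It also fails if it takes over 72 s, if anything falls off the work surface, if the arm or the gripper's body presses on something with over 40 N, if the wrist force passes 120 N, or if a joint passes its speed limit or range.

ROBOT

A 6-joint arm with a two-finger parallel gripper is mounted at the origin on a cart in front of the work surface, level with it; the furniture and walls round the work are solid. World frame = base frame: x ahead of the robot, y to its left, z up, the work surface at z = 0. Lengths are in m, angles in rad, forces in N, time in s.
With the tool pointing down it reaches from about 0.3 to 0.775 m from the base axis. Payload 14.6 kg.
Tool frame: the origin (TCP) lies at the centre of the arm's flange, where the gripper is bolted on; the fingertips stand 199 mm ahead of it and the grasp point (between the pads) lies 180 mm ahead of it; z points along the fingers, y is the line along which they close (so a half turn about z gives the same grasp; the last joint's range is limited). The gripper opens to 94 mm and grips with 3 to 60 N. Pads are 16 mm wide; open, the fingers measure 119 mm over their backs; the gripper's body (75 mm by 177 mm) begins 78 mm behind the grasp point.
Start: joints at [-1.401, 0.3, 1.521, -0, 1.321, -0.067], TCP at [0.129, -0.535, 0.405] pointing down, gripper open.
Joint ranges: [-3.03, 3.03], [-0.79, 2.21], [0.23, 2.52], [-1.04, 4.18], [0, 3.07], [-2.55, 2.55]. Speed limits (rad/s): [2.22, 2.22, 2.57, 3.14, 3.14, 3.14].

INTERFACE

Orientations are given as a unit quaternion [x, y, z, w].
In Python, from station import manip, eyes, spotter gives the robot as it stands.
- The arm moves only by the tool carry_out, never from a script. Its argument "steps" is a list that holds one entry, the list of rows, each a list of 7 numbers: the shift along the world's x, y, z in mm, then the turn, a rotation vector about the world's x, y, z in rad, then the closure in counts, from 0 (fully open) to 255 (shut). A call has 1 to 20 rows; each row is the pose to reach, as a shift and turn from the pose commanded when the call began; what a row does not reach only later rows make up. A row lasts 1/12 s, in which the tool goes at most 41.7 mm and 7.16 degrees, less where a joint would pass 70% of its speed; a pose out of reach is approached as far as the arm can. A call with a gripper value outside its range is refused whole. The fingers move at their own pace and stop on an object; "grip_force" is the grip in N (left out, the last holds). Time passes only in rows, so rows that repeat a pose let the fingers close. It gives the time, the measured TCP pose, the force, the opening and the grip force at its end, in the units of the state.
- manip.observe(): the state, without advancing time (a new reading comes with each control period).
- eyes.capture(name): name is "scene" or "top" or "wrist"; returns (picture, depth): 400x640x3 uint8, red, green, blue; 400x640 float32, m along the optical axis (not along the pixel's ray), 0 where there is no reading.
- eyes.get_calibration(name): a dict with "camera_matrix" (3x3 intrinsics, pixels), "world_to_cam" (4x4, takes a point from world to camera coordinates). Camera axes: x right, y down, z forward; pixel columns grow to the right and rows downward; lengths in m; the calibration is good to about 2 mm. The wrist camera is an equidistant fisheye: a pixel r from the principal point sees the ray r / f radians off the axis. A picture is of the moment at which its call begins: read the wrist's pose just before it. get_calibration takes no time and is no camera call; for the wrist camera it gives the pose at the moment of the call.
- manip.sign_off(): hands the job in; it is judged then, once.
Trained networks look in the newest picture that a camera, given by its name, has taken for a name from the list of things; names that differ only in an ending like _2 or _b are one class to them, and where a whole thing is asked for, a point or a joint stands for the part that bears it (a point fixed in the world has none). Each returns a list of dicts, best first, with "score" (0 to 1); they miss things now and then, are a little off and sometimes report something else, mostly with a low value. They report only what shows in the picture. A call takes as long as a camera call.
- spotter.masks_of(name, camera): "mask" (400x640 bool, what is visible of it) and "point" ([column, row] in pixels, amid what is visible of it).
The state is a dict: "t": time; "q": joint angles; "qd": joint speeds; "effort": joint torques, N m; "tcp_pos": TCP position; "orientation": TCP orientation; "wrist_force": force on the tool from outside, world axes, zero at the start; "ft_torque": the same for the moment, N m; "finger_gap": opening from 0.0 (shut) to 1.0 (fully open); "gripper_force": force on a finger pad.
Only numpy, scipy, OpenCV 4.12 (cv2) and the standard library are available. Lean on these libraries where they do the work, as an engineer would, in place of code of your own. Each camera call takes 0.05 s, during which the arm holds its last target. There are 200 camera calls.

## Working session

There is one attempt and no reset: what is moved stays moved. The work goes in short steps, Python scripts to look and compute and a tool call to move; the robot and the scene stay as the last step left them, time stands still between calls to the robot, and variables do not carry over. Pictures are saved under pics/ and viewed, at most 10 in all, crops included, and the job is handed in when it is done.

Besides the shell and the picture viewer there is one more tool, called as name([rows], argument=value, ...), one row to a line, values as JSON. carry_out: Moves the arm, as the interface text tells. Its arguments: {"type":"object","properties":{"steps":{"type":"array","items":{"type":"array","items":{"type":"array","items":{"type":"number"}}}},"grip_force":{"type":"number"}},"required":["steps"]}

```bash
mkdir -p pics; cat > h.py <<'E'
import numpy as np,cv2
from station import manip,eyes,spotter
def world(cam,depth,uv):
    c=eyes.get_calibration(cam);K=np.array(c["camera_matrix"]);T=np.linalg.inv(np.array(c["world_to_cam"]))
    uv=np.atleast_2d(uv).astype(int);d=depth[uv[:,1],uv[:,0]];uv=uv[d>0];d=d[d>0]
    p=np.c_[(uv[:,0]-K[0,2])/K[0,0]*d,(uv[:,1]-K[1,2])/K[1,1]*d,d]
    return p@T[:3,:3].T+T[:3,3]
E
python3 - <<'E'
from h import *
s=manip.observe();print(s)
for cam in("top","scene"):
    im,d=eyes.capture(cam);cv2.imwrite(f"pics/{cam}0.png",im[:,:,::-1])
    for n in["pump","flywheel","knob_grip","brake_post","brake","offcut","pliers","tape"]:
        for r in spotter.masks_of(n,cam)[:2]:
            m=r["mask"];v,u=np.nonzero(m)
            w=world(cam,d,np.c_[u,v]);
            print(cam,n,round(r["score"],2),np.round(r["point"]),len(u),np.round(np.median(w,0),3),np.round(np.percentile(w,[2,98],axis=0),3).tolist() if len(w) else'')
E
```

```text
{'t': 0.0, 'q': array([-1.40059610e+00,  3.00457791e-01,  1.52155980e+00,  1.25827157e-06,
        1.32066552e+00, -6.65987221e-02]), 'qd': array([ 0.00120943,  0.00015447,  0.00031215,  0.00013748,  0.00295594,
       -0.00126116]), 'effort': array([-3.04583218e-04, -5.31809056e+01, -3.52734554e+01,  7.08380551e-02,
        2.44027114e-02, -1.22905931e-04]), 'tcp_pos': array([ 0.12901883, -0.53462454,  0.4041025 ]), 'orientation': array([ 9.92998838e-01,  1.18122865e-01, -2.76221079e-05, -5.44531527e-04]), 'wrist_force': array([-1.0151696 ,  0.50627784,  0.01801296]), 'ft_torque': array([-0.01521928, -0.03088851, -0.04199208]), 'gripper_force': 0.0, 'finger_gap': 1.0016672962358473}
top pump 0.75 [282. 204.] 7141 [0.561 0.022 0.069] [[0.472, -0.128, 0.013], [0.654, 0.153, 0.085]]
top flywheel 0.85 [277. 203.] 5236 [0.566 0.028 0.07 ] [[0.482, -0.058, 0.064], [0.653, 0.114, 0.083]]
top knob_grip 0.56 [295. 177.] 90 [ 0.623 -0.01   0.119] [[0.616, -0.019, 0.088], [0.634, -0.001, 0.124]]
top brake_post 0.76 [338. 218.] 535 [ 0.535 -0.111  0.071] [[0.477, -0.157, -0.004], [0.574, -0.074
[... 952 characters left out ...]
9. 190.] 289 [ 0.537 -0.111  0.072] [[0.478, -0.156, 0.044], [0.573, -0.071, 0.114]]
scene brake 0.9 [339. 188.] 379 [ 0.539 -0.116  0.072] [[0.476, -0.187, -0.004], [0.587, -0.071, 0.115]]
scene brake 0.59 [298. 212.] 3211 [0.563 0.033 0.071] [[0.477, -0.054, 0.064], [0.65, 0.117, 0.103]]
scene offcut 0.67 [204. 234.] 320 [0.714 0.234 0.023] [[0.69, 0.199, 0.004], [0.748, 0.264, 0.028]]
scene pliers 0.55 [417. 177.] 126 [ 0.428 -0.369  0.008] [[0.393, -0.382, 0.002], [0.477, -0.317, 0.013]]
scene tape 0.71 [345. 138.] 490 [ 0.718 -0.353  0.02 ] [[0.676, -0.4, -0.001], [0.77, -0.302, 0.027]]
scene tape 0.71 [288. 184.] 95 [ 0.621 -0.004  0.109] [[0.614, -0.016, 0.085], [0.631, 0.003, 0.123]]
```

```bash
python3 - <<'E'
from h import *
for cam in("top","scene"):
    im,d=eyes.capture(cam)
    r=spotter.masks_of("flywheel",cam)[0]["mask"];v,u=np.nonzero(r);w=world(cam,d,np.c_[u,v])
    w=w[(w[:,2]>.06)&(w[:,2]<.082)];
    print(cam,"wheel",cv2.minEnclosingCircle(w[:,:2].astype(np.float32)), (np.percentile(w,.5,axis=0)+np.percentile(w,99.5,axis=0))/2)
    v,u=np.mgrid[0:400,0:640];w=world(cam,d,np.c_[u.ravel(),v.ravel()])
    a=w[(w[:,2]>.112)&(w[:,2]<.13)&(np.hypot(w[:,0]-.566,w[:,1]-.028)<.09)];print("knob",len(a),np.median(a,0),a.min(0),a.max(0))
    b=w[(w[:,2]>.09)&(w[:,2]<.13)&(w[:,1]<-.06)&(w[:,1]>-.22)&(abs(w[:,0]-.55)<.12)];print("post",len(b),np.median(b,0),b.min(0),b.max(0))
    l=w[(w[:,2]>.06)&(w[:,2]<.13)&(w[:,1]<-.075)&(w[:,1]>-.22)&(abs(w[:,0]-.55)<.12)];print("lever",l.min(0),l.max(0))
im=cv2.imread("pics/top0.png")[90:330,170:490];cv2.imwrite("pics/crop.png",cv2.resize(im,None,fx=2.5,fy=2.5,interpolation=2))
E
```

```text
Traceback (most recent call last):
IndexError: index -1 is out of bounds for axis 0 with size 0
```

```bash
cat > m.py <<'E'
from h import *
for cam in("top","scene"):
    im,d=eyes.capture(cam)
    v,u=np.mgrid[0:400,0:640];W=world(cam,d,np.c_[u.ravel(),v.ravel()])
    w=W[(W[:,2]>.066)&(W[:,2]<.082)&(np.hypot(W[:,0]-.566,W[:,1]-.028)<.104)]
    print(cam,"wheel",len(w),cv2.minEnclosingCircle(w[:,:2].astype(np.float32)),(np.percentile(w,.5,axis=0)+np.percentile(w,99.5,axis=0))/2,np.median(w[:,2]))
    a=W[(W[:,2]>.112)&(W[:,2]<.13)&(np.hypot(W[:,0]-.566,W[:,1]-.028)<.09)]
    b=W[(W[:,2]>.09)&(W[:,2]<.13)&(W[:,1]<-.06)&(W[:,1]>-.22)&(abs(W[:,0]-.55)<.12)]
    l=W[(W[:,2]>.06)&(W[:,2]<.09)&(W[:,1]<-.075)&(W[:,1]>-.22)&(abs(W[:,0]-.55)<.12)]
    for n,a in(("knob",a),("post",b),("lever",l)):
        if len(a):print(n,len(a),np.round(np.r_[np.median(a,0),a.min(0),a.max(0)],4))
im=cv2.imread("pics/top0.png")[90:330,170:490];cv2.imwrite("pics/crop.png",cv2.resize(im,None,fx=2.5,fy=2.5,interpolation=2))
E
python3 m.py
```

```text
top wheel 4720 ((0.5670366883277893, 0.02791496552526951), 0.09494124352931976) [0.56668105 0.02755394 0.0725735 ] 0.07010337659714261
knob 68 [ 0.625  -0.0099  0.12    0.6167 -0.0188  0.1128  0.6342  0.0017  0.1246]
post 48 [ 0.5676 -0.1528  0.1127  0.5616 -0.1599  0.0916  0.5769 -0.146   0.1173]
lever 421 [ 0.5317 -0.1071  0.0712  0.4749 -0.162   0.0621  0.5752 -0.075   0.0893]
scene wheel 2913 ((0.5687198638916016, 0.029967930167913437), 0.0982888787984848) [0.56525608 0.02990774 0.0733269 ] 0.07095719699092284
knob 48 [ 0.6234 -0.0071  0.1202  0.6149 -0.0169  0.1122  0.6347  0.0023  0.1257]
post 51 [ 0.567  -0.1503  0.1064  0.56   -0.1628  0.0919  0.5763 -0.1448  0.1195]
lever 272 [ 0.5337 -0.1069  0.0718  0.4737 -0.1574  0.0612  0.5786 -0.075   0.0874]
```

View pics/crop.png

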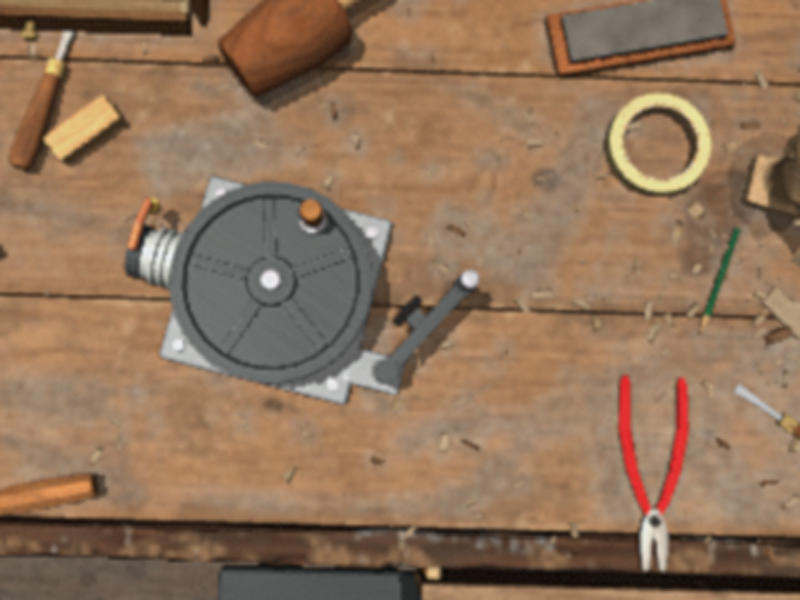

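carry_out([
  [[248,262,0,0,0,0,60],[496,526,0,0,0,0,60],[496,526,0,0,0,0,60],[496,526,0,0,0,0,60],[496,526,0,0,0,0,60],[496,526,0,0,0,0,60],[496,526,0,0,0,0,60],[496,526,0,0,0,0,60],[496,526,0,0,0,0,60],[496,526,0,0,0,0,60],[496,526,0,0,0,0,60],[496,526,0,0,0,0,60],[496,526,0,0,0,0,60],[496,526,0,0,0,0,60],[496,526,0,0,0,0,60],[496,526,0,0,0,0,60],[496,526,-30,0,0,0,60],[496,526,-60,0,0,0,60],[496,526,-60,0,0,0,60],[496,526,-60,0,0,0,60]],
], grip_force=25)

```text
t: 2.77
tcp_pos: [0.6251, -0.008, 0.3423]
orientation: [0.993, 0.119, -0.002, -0.0]
wrist_force: [0.3, -0.1, -0.1]
finger_gap: 0.763
gripper_force: 0.0
```

```bash
python3 - <<'E'
from h import *
im,d=eyes.capture("wrist");c=eyes.get_calibration("wrist");print(c["camera_matrix"])
K=np.array(c["camera_matrix"]);T=np.array(c["world_to_cam"])
def px(p):
    q=T[:3,:3]@p+T[:3,3];th=np.arctan2(np.hypot(q[0],q[1]),q[2]);a=np.arctan2(q[1],q[0]);return (K[0,2]+K[0,0]*th*np.cos(a),K[1,2]+K[1,1]*th*np.sin(a))
im=im[:,:,::-1].copy()
for p,col in(((.6255,-.009,.122),(0,255,0)),((.566,.028,.076),(0,0,255)),((.569,-.152,.115),(255,0,0))):
    u=px(np.array(p));print(u);cv2.circle(im,tuple(int(x) for x in u),4,col,1)
cv2.imwrite("pics/w1.png",im)
E
```

```text
[[309.70691629   0.         314.44885406]
 [  0.         309.70691629 195.57200038]
 [  0.           0.           1.        ]]
(np.float64(314.5975568050716), np.float64(224.8038603137191))
(np.float64(259.9123405879051), np.float64(255.25094734333663))
(np.float64(452.0691733035068), np.float64(308.9010897881605))
```

View pics/w1.png

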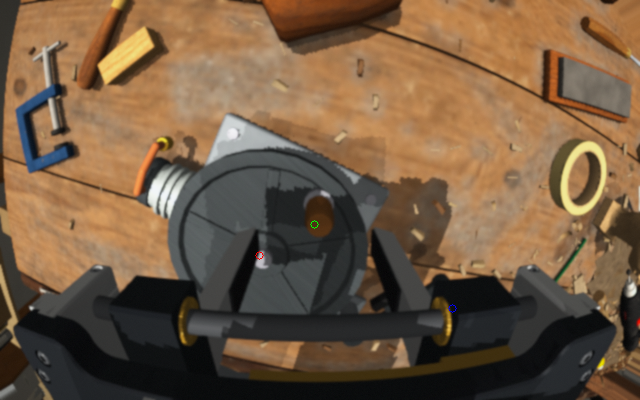

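carry_out([
  [[-1,-2,-20,0,0,0,100],[-1,-2,-40,0,0,0,100],[-1,-2,-60,0,0,0,100],[-1,-2,-60,0,0,0,100],[-1,-2,-60,0,0,0,255],[-1,-2,-60,0,0,0,255],[-1,-2,-60,0,0,0,255],[-1,-2,-60,0,0,0,255],[-1,-2,-60,0,0,0,255],[-1,-2,-60,0,0,0,255],[-1,-2,-60,0,0,0,255],[-1,-2,-60,0,0,0,255]],
], grip_force=25)

```text
t: 3.82
tcp_pos: [0.6242, -0.0108, 0.2853]
orientation: [0.993, 0.118, 0.001, 0.0]
wrist_force: [0.5, -3.7, 4.6]
finger_gap: 0.224
gripper_force: 25.0
```

```bash
python3 - <<'E'
import numpy as np
a0=-.552
f=lambda a:70*np.array([np.cos(a0+a)-np.cos(a0),np.sin(a0+a)-np.sin(a0)])
for k in range(0,35):
    a=k*.1
    print(f"{a:.1f} pos {np.round(f(a),1)} tan {np.round([-np.sin(a0+a),np.cos(a0+a)],2)}")
E
```

```text
0.0 pos [0. 0.] tan [0.52 0.85]
0.1 pos [3.4 6.1] tan [0.44 0.9 ]
0.2 pos [ 6.1 12.6] tan [0.34 0.94]
0.3 pos [ 8.2 19.3] tan [0.25 0.97]
0.4 pos [ 9.6 26.1] tan [0.15 0.99]
0.5 pos [10.3 33.1] tan [0.05 1.  ]
0.6 pos [10.3 40.1] tan [-0.05  1.  ]
0.7 pos [ 9.6 47. ] tan [-0.15  0.99]
0.8 pos [ 8.3 53.9] tan [-0.25  0.97]
0.9 pos [ 6.2 60.6] tan [-0.34  0.94]
1.0 pos [ 3.5 67. ] tan [-0.43  0.9 ]
1.1 pos [ 0.1 73.2] tan [-0.52  0.85]
1.2 pos [-3.8 79. ] tan [-0.6  0.8]
1.3 pos [-8.3 84.3] tan [-0.68  0.73]
1.4 pos [-13.3  89.2] tan [-0.75  0.66]
1.5 pos [-18.8  93.6] tan [-0.81  0.58]
1.6 pos [-24.7  97.4] tan [-0.87  0.5 ]
1.7 pos [-30.9 100.5] tan [-0.91  0.41]
1.8 pos [-37.4 103.1] tan [-0.95  0.32]
1.9 pos [-44.1 105. ] tan [-0.98  0.22]
2.0 pos [-51.  106.2] tan [-0.99  0.12]
2.1 pos [-58.  106.7] tan [-1.    0.02]
2.2 pos [-65.  106.5] tan [-1.   -0.08]
2.3 pos [-71.9 105.6] tan [-0.98 -0.18]
2.4 pos [-78.8 104. ] tan [-0.96 -0.27]
2.5 pos [-85.4 101.8] tan [-0.93 -0.37]
2.6 pos [-91.8  98.9] tan [-0.89 -0.46]
2.7 pos [-97.8  95.4] tan [-0.84 -0.55]
2.8 pos [-103.5   91.3] tan [-0.78 -0.63]
2.9 pos [-108.7   86.6] tan [-0.71 -0.7 ]
3.0 pos [-113.4   81.5] tan [-0.64 -0.77]
3.1 pos [-117.6   75.9] tan [-0.56 -0.83]
3.2 pos [-121.2   69.9] tan [-0.47 -0.88]
3.3 pos [-124.3   63.6] tan [-0.38 -0.92]
3.4 pos [-126.6   57. ] tan [-0.29 -0.96]
```

carry_out([
  [[1.8,3,0,0,0,0,255],[3.4,6.1,0,0,0,0,255],[4.8,9.4,0,0,0,0,255],[6.1,12.6,0,0,0,0,255],[7.2,16,0,0,0,0,255],[8.2,19.3,0,0,0,0,255]],
])

```text
t: 4.32
tcp_pos: [0.6324, 0.0082, 0.2852]
orientation: [0.993, 0.118, 0.0, 0.001]
wrist_force: [-1.3, -6.4, 7.0]
finger_gap: 0.229
gripper_force: 25.0
```

carry_out([
  [[0.8,3.4,0,0,0,0,255],[1.4,6.8,0,0,0,0,255],[1.8,10.3,0,0,0,0,255],[2.1,13.8,0,0,0,0,255]],
])

```text
t: 4.65
tcp_pos: [0.6345, 0.0221, 0.2853]
orientation: [0.993, 0.118, 0.001, 0.001]
wrist_force: [-0.3, -6.7, 6.1]
finger_gap: 0.225
gripper_force: 25.0
```

carry_out([
  [[0,3.5,0,0,0,0,255],[0,7,0,0,0,0,255]],
])

```text
t: 4.82
tcp_pos: [0.6345, 0.029, 0.2853]
orientation: [0.993, 0.118, 0.001, 0.001]
wrist_force: [0.6, -6.6, 5.5]
finger_gap: 0.226
gripper_force: 25.0
```

carry_out([
  [[-0.3,3.5,0,0,0,0,255],[-0.7,6.9,0,0,0,0,255]],
])

```text
t: 4.98
tcp_pos: [0.6339, 0.036, 0.2853]
orientation: [0.993, 0.118, 0.001, 0.001]
wrist_force: [1.5, -6.2, 5.5]
finger_gap: 0.224
gripper_force: 25.0
```

carry_out([
  [[-0.6,3.5,0,0,0,0,255],[-1.3,6.9,0,0,0,0,255]],
])

```text
t: 5.15
tcp_pos: [0.6325, 0.0429, 0.2853]
orientation: [0.993, 0.118, 0.001, 0.001]
wrist_force: [1.2, -5.4, 6.4]
finger_gap: 0.226
gripper_force: 25.0
```

carry_out([
  [[-1,3.4,0,0,0,0,255],[-2.1,6.7,0,0,0,0,255]],
])

```text
t: 5.32
tcp_pos: [0.6305, 0.0496, 0.2853]
orientation: [0.993, 0.118, 0.001, 0.001]
wrist_force: [1.5, -6.0, 4.5]
finger_gap: 0.223
gripper_force: 25.0
```

carry_out([
  [[-1.3,3.3,0,0,0,0,255],[-2.7,6.4,0,0,0,0,255]],
])

```text
t: 5.48
tcp_pos: [0.6278, 0.056, 0.2853]
orientation: [0.993, 0.118, 0.001, 0.001]
wrist_force: [3.7, -6.0, 4.6]
finger_gap: 0.23
gripper_force: 25.0
```

carry_out([
  [[-1.6,3.1,0,0,0,0,255],[-3.4,6.2,0,0,0,0,255]],
])

```text
t: 5.65
tcp_pos: [0.6244, 0.0622, 0.2853]
orientation: [0.993, 0.118, 0.001, 0.001]
wrist_force: [3.3, -5.7, 4.8]
finger_gap: 0.229
gripper_force: 25.0
```

carry_out([
  [[-1.9,2.9,0,0,0,0,255],[-3.9,5.8,0,0,0,0,255]],
])

```text
t: 5.82
tcp_pos: [0.6205, 0.0681, 0.2853]
orientation: [0.993, 0.118, 0.001, 0.001]
wrist_force: [2.3, -6.9, 3.7]
finger_gap: 0.228
gripper_force: 25.0
```

carry_out([
  [[-2.2,2.7,0,0,0,0,255],[-4.5,5.3,0,0,0,0,255]],
])

```text
t: 5.98
tcp_pos: [0.616, 0.0734, 0.2853]
orientation: [0.993, 0.118, 0.001, 0.001]
wrist_force: [4.3, -5.4, 4.1]
finger_gap: 0.227
gripper_force: 25.0
```

carry_out([
  [[-2.4,2.5,0,0,0,0,255],[-5,4.9,0,0,0,0,255]],
])

```text
t: 6.15
tcp_pos: [0.611, 0.0783, 0.2853]
orientation: [0.993, 0.118, 0.001, 0.001]
wrist_force: [4.1, -4.5, 3.8]
finger_gap: 0.228
gripper_force: 25.0
```

carry_out([
  [[-2.7,2.2,0,0,0,0,255],[-5.5,4.4,0,0,0,0,255]],
])

```text
t: 6.32
tcp_pos: [0.6055, 0.0827, 0.2853]
orientation: [0.993, 0.118, 0.001, 0.0]
wrist_force: [3.9, -5.7, 4.3]
finger_gap: 0.223
gripper_force: 25.0
```

carry_out([
  [[-2.9,1.9,0,0,0,0,255],[-5.9,3.8,0,0,0,0,255]],
])

```text
t: 6.48
tcp_pos: [0.5996, 0.0865, 0.2853]
orientation: [0.993, 0.118, 0.001, 0.0]
wrist_force: [4.3, -3.7, 4.0]
finger_gap: 0.225
gripper_force: 25.0
```

carry_out([
  [[-3,1.6,0,0,0,0,255],[-6.2,3.1,0,0,0,0,255]],
])

```text
t: 6.65
tcp_pos: [0.5934, 0.0896, 0.2853]
orientation: [0.993, 0.118, 0.001, 0.0]
wrist_force: [5.4, -4.4, 3.4]
finger_gap: 0.227
gripper_force: 25.0
```

carry_out([
  [[-3.2,1.3,0,0,0,0,255],[-6.5,2.6,0,0,0,0,255]],
])

```text
t: 6.82
tcp_pos: [0.5869, 0.0923, 0.2853]
orientation: [0.993, 0.118, 0.001, 0.0]
wrist_force: [4.5, -6.1, 3.9]
finger_gap: 0.225
gripper_force: 25.0
```

carry_out([
  [[-3.3,1,0,0,0,0,255],[-6.7,1.9,0,0,0,0,255]],
])

```text
t: 6.98
tcp_pos: [0.5802, 0.0941, 0.2853]
orientation: [0.993, 0.118, 0.001, 0.0]
wrist_force: [4.7, -3.7, 2.8]
finger_gap: 0.224
gripper_force: 25.0
```

carry_out([
  [[-3.4,0.6,0,0,0,0,255],[-6.9,1.2,0,0,0,0,255]],
])

```text
t: 7.15
tcp_pos: [0.5734, 0.0954, 0.2853]
orientation: [0.993, 0.118, 0.001, 0.0]
wrist_force: [6.6, -5.0, 2.6]
finger_gap: 0.224
gripper_force: 25.0
```

carry_out([
  [[-3.5,0.3,0,0,0,0,255],[-7,0.5,0,0,0,0,255]],
])

```text
t: 7.32
tcp_pos: [0.5664, 0.0959, 0.2853]
orientation: [0.993, 0.118, 0.002, 0.0]
wrist_force: [10.0, -3.5, 0.2]
finger_gap: 0.225
gripper_force: 25.0
```

carry_out([
  [[-3.5,0,0,0,0,0,255],[-7,-0.2,0,0,0,0,255]],
])

```text
t: 7.48
tcp_pos: [0.5599, 0.0957, 0.2854]
orientation: [0.993, 0.118, 0.003, 0.0]
wrist_force: [17.2, -1.4, -5.3]
finger_gap: 0.224
gripper_force: 25.0
```

carry_out([
  [[-3.5,-0.4,0,0,0,0,255],[-6.9,-0.9,0,0,0,0,255]],
])

```text
t: 7.65
tcp_pos: [0.5532, 0.095, 0.2854]
orientation: [0.993, 0.118, 0.004, 0.0]
wrist_force: [19.8, -0.1, -6.2]
finger_gap: 0.225
gripper_force: 25.0
```

```bash
python3 - <<'E'
from h import *
s=manip.observe();print(s["wrist_force"],s["ft_torque"],s["tcp_pos"])
im,d=eyes.capture("scene");im2,d2=eyes.capture("wrist")
a=cv2.resize(im[130:290,200:400,::-1],(500,400),interpolation=2);b=cv2.resize(im2[80:360,120:400,::-1],(400,400))
cv2.imwrite("pics/s2.png",cv2.resize(np.hstack([a,b]),(790,351)))
print(manip.observe()["wrist_force"])
E
```

```text
[19.75897302 -0.11497636 -6.24465525] [ 0.04178907 -3.64071594 -0.04477542] [0.55321031 0.09497732 0.28539034]
[ 9.0777741  -1.1978344  -0.04457576]
```

View pics/s2.png

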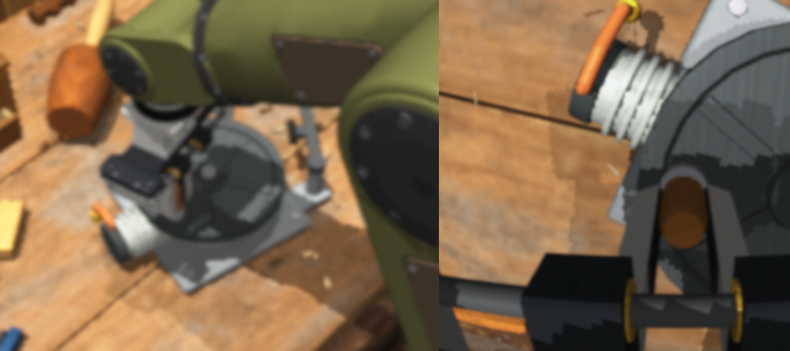

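carry_out([
  [[0,0,0,0,0,0,255],[0,0,0,0,0,0,255]],
])

```text
t: 7.92
tcp_pos: [0.5527, 0.0949, 0.2853]
orientation: [0.993, 0.118, 0.002, 0.0]
wrist_force: [8.2, -2.3, 1.8]
finger_gap: 0.229
gripper_force: 25.0
```

carry_out([
  [[-1.2,-0.3,0,0,0,0,255],[-2.3,-0.5,0,0,0,0,255],[-3.4,-0.7,0,0,0,0,255],[-3.4,-0.7,0,0,0,0,255]],
])

```text
t: 8.25
tcp_pos: [0.5495, 0.0943, 0.2853]
orientation: [0.993, 0.118, 0.002, 0.0]
wrist_force: [10.6, -1.0, -0.0]
finger_gap: 0.226
gripper_force: 25.0
```

carry_out([
  [[-1.2,-0.3,0,0,0,0,255],[-2.3,-0.6,0,0,0,0,255],[-3.4,-0.9,0,0,0,0,255],[-3.4,-0.9,0,0,0,0,255]],
])

```text
t: 8.58
tcp_pos: [0.5462, 0.0934, 0.2853]
orientation: [0.993, 0.118, 0.003, -0.0]
wrist_force: [12.7, 0.5, -2.1]
finger_gap: 0.23
gripper_force: 25.0
```

carry_out([
  [[-1.1,-0.3,0,0,0,0,255],[-2.2,-0.7,0,0,0,0,255],[-3.3,-1,0,0,0,0,255],[-3.3,-1,0,0,0,0,255]],
])

```text
t: 8.92
tcp_pos: [0.5428, 0.0925, 0.2853]
orientation: [0.993, 0.118, 0.002, -0.0]
wrist_force: [10.7, -0.5, -0.8]
finger_gap: 0.228
gripper_force: 25.0
```

```bash
python3 - <<'E'
from h import *
im2,d2=eyes.capture("wrist")
c=eyes.get_calibration("wrist");K=np.array(c["camera_matrix"]);T=np.array(c["world_to_cam"])
s=manip.observe();t=s["tcp_pos"];print(t,s["wrist_force"])
im=im2[:,:,::-1].copy()
for p in((t[0],t[1],.122),(t[0],t[1],.076),(.565,.026,.076)):
    q=T[:3,:3]@np.array(p)+T[:3,3];th=np.arctan2(np.hypot(q[0],q[1]),q[2]);a=np.arctan2(q[1],q[0])
    u=(K[0,2]+K[0,0]*th*np.cos(a),K[1,2]+K[1,1]*th*np.sin(a));print(u);cv2.circle(im,tuple(int(round(x)) for x in u),1,(0,255,0),-1)
cv2.imwrite("pics/w3.png",cv2.resize(im[150:320,230:450],None,fx=3.4,fy=3.4,interpolation=2))
E
```

```text
[0.54277815 0.09245489 0.28532323] [11.1042668   0.43756699 -0.46108698]
(np.float64(314.0270935974393), np.float64(268.66860382560014))
(np.float64(314.00289453705153), np.float64(234.54605293734227))
(np.float64(415.41891962308523), np.float64(225.1573386706587))
```

View pics/w3.png

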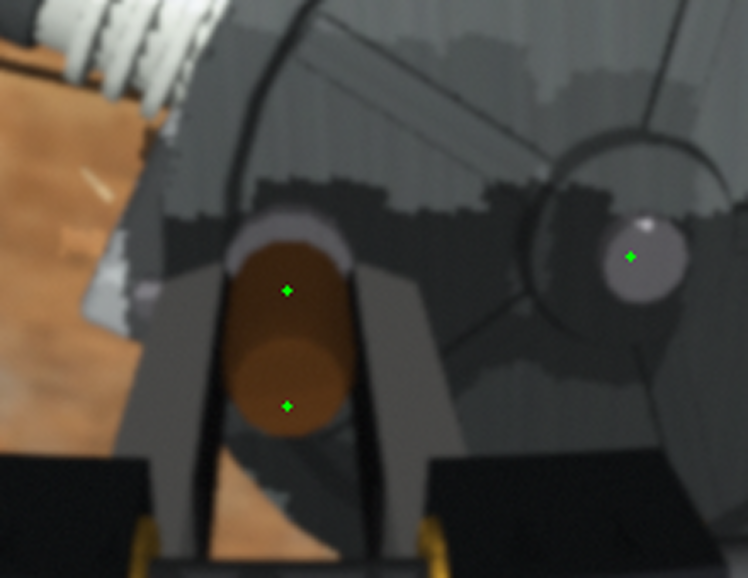

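carry_out([
  [[-1.1,-0.4,0,0,0,0,255],[-2.2,-0.8,0,0,0,0,255],[-3.3,-1.2,0,0,0,0,255],[-3.3,-1.2,0,0,0,0,255]],
], grip_force=35)

```text
t: 9.3
tcp_pos: [0.5392, 0.0912, 0.2852]
orientation: [0.993, 0.118, 0.002, 0.0]
wrist_force: [5.7, -0.9, 3.4]
finger_gap: 0.224
gripper_force: 35.0
```

carry_out([
  [[-1.1,-0.4,0,0,0,0,255],[-2.2,-0.9,0,0,0,0,255],[-3.2,-1.3,0,0,0,0,255],[-3.2,-1.3,0,0,0,0,255]],
])

```text
t: 9.63
tcp_pos: [0.536, 0.0899, 0.2853]
orientation: [0.993, 0.118, 0.002, 0.0]
wrist_force: [6.6, -1.1, 2.2]
finger_gap: 0.223
gripper_force: 35.0
```

carry_out([
  [[-1.1,-0.5,0,0,0,0,255],[-2.1,-1,0,0,0,0,255],[-3.2,-1.5,0,0,0,0,255],[-3.2,-1.5,0,0,0,0,255]],
])

```text
t: 9.97
tcp_pos: [0.5328, 0.0884, 0.2853]
orientation: [0.993, 0.118, 0.002, 0.0]
wrist_force: [5.9, -1.8, 2.4]
finger_gap: 0.228
gripper_force: 35.0
```

carry_out([
  [[-1,-0.6,0,0,0,0,255],[-2,-1.1,0,0,0,0,255],[-3,-1.7,0,0,0,0,255],[-3,-1.7,0,0,0,0,255]],
])

```text
t: 10.3
tcp_pos: [0.5297, 0.0867, 0.2853]
orientation: [0.993, 0.118, 0.001, 0.0]
wrist_force: [4.8, -0.5, 2.7]
finger_gap: 0.224
gripper_force: 35.0
```

carry_out([
  [[-1,-0.6,0,0,0,0,255],[-1.9,-1.2,0,0,0,0,255],[-2.9,-1.8,0,0,0,0,255],[-2.9,-1.8,0,0,0,0,255]],
])

```text
t: 10.63
tcp_pos: [0.5269, 0.0849, 0.2853]
orientation: [0.993, 0.118, 0.002, -0.0]
wrist_force: [6.2, -0.2, 2.3]
finger_gap: 0.222
gripper_force: 35.0
```

carry_out([
  [[-0.9,-0.7,0,0,0,0,255],[-1.9,-1.3,0,0,0,0,255],[-2.8,-2,0,0,0,0,255]],
])

```text
t: 10.88
tcp_pos: [0.5241, 0.0831, 0.2853]
orientation: [0.993, 0.118, 0.002, -0.0]
wrist_force: [6.3, 1.1, 1.3]
finger_gap: 0.228
gripper_force: 35.0
```

```bash
python3 - <<'E'
from h import *
s=manip.observe();t=s["tcp_pos"];print(t,s["wrist_force"])
im2,d2=eyes.capture("wrist")
c=eyes.get_calibration("wrist");K=np.array(c["camera_matrix"]);T=np.array(c["world_to_cam"])
im=im2[:,:,::-1].copy()
for p in((t[0],t[1],.122),(.565,.0235,.076)):
    q=T[:3,:3]@np.array(p)+T[:3,3];th=np.arctan2(np.hypot(q[0],q[1]),q[2]);a=np.arctan2(q[1],q[0])
    u=(K[0,2]+K[0,0]*th*np.cos(a),K[1,2]+K[1,1]*th*np.sin(a));print(u);cv2.circle(im,tuple(int(round(x)) for x in u),1,(0,255,0),-1)
cv2.imwrite("pics/w4.png",cv2.resize(im[150:320,230:450],None,fx=3.4,fy=3.4,interpolation=2))
print(manip.observe()["wrist_force"])
E
```

```text
[0.52411408 0.0830737  0.28531248] [6.3252954  1.06719345 1.29353507]
(np.float64(314.08388985308744), np.float64(268.09868321687645))
(np.float64(415.3216670642614), np.float64(197.10151641395248))
[6.40399167 0.75999679 1.88186477]
```

View pics/w4.png

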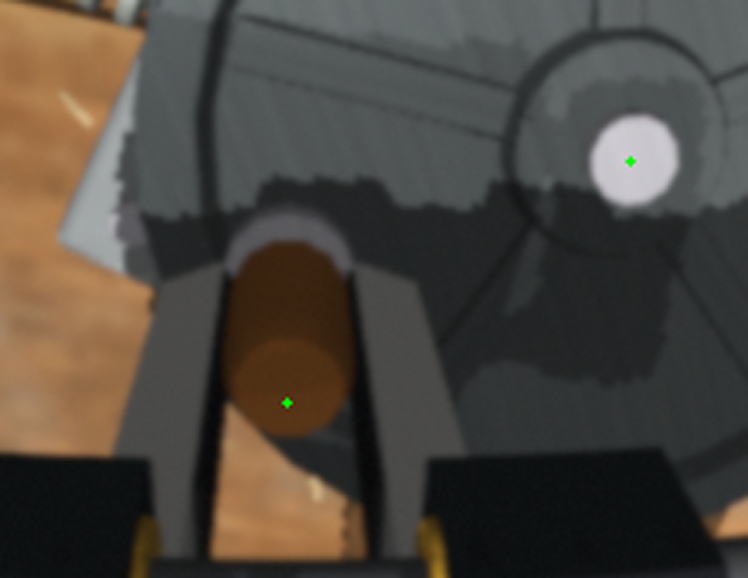

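carry_out([
  [[0.9,0.7,0,0,0,0,255],[1.9,1.3,0,0,0,0,255],[2.8,2,0,0,0,0,255]],
])

```text
t: 11.18
tcp_pos: [0.5265, 0.0846, 0.2852]
orientation: [0.993, 0.118, -0.0, 0.0]
wrist_force: [-2.8, -6.5, 10.4]
finger_gap: 0.222
gripper_force: 35.0
```

carry_out([
  [[1,0.6,0,0,0,0,255],[1.9,1.2,0,0,0,0,255],[2.9,1.8,0,0,0,0,255]],
])

```text
t: 11.43
tcp_pos: [0.5294, 0.0864, 0.2852]
orientation: [0.993, 0.118, -0.0, 0.0]
wrist_force: [-4.3, -6.0, 9.3]
finger_gap: 0.225
gripper_force: 35.0
```

carry_out([
  [[1,0.6,0,0,0,0,255],[2,1.1,0,0,0,0,255],[3,1.7,0,0,0,0,255]],
])

```text
t: 11.68
tcp_pos: [0.5321, 0.0879, 0.2852]
orientation: [0.993, 0.118, -0.001, 0.001]
wrist_force: [-8.3, -9.4, 13.6]
finger_gap: 0.224
gripper_force: 35.0
```

carry_out([
  [[1.1,0.5,0,0,0,0,255],[2.1,1,0,0,0,0,255],[3.2,1.5,0,0,0,0,255]],
])

```text
t: 11.93
tcp_pos: [0.5351, 0.0893, 0.2852]
orientation: [0.993, 0.118, -0.002, 0.001]
wrist_force: [-13.0, -10.4, 16.2]
finger_gap: 0.225
gripper_force: 35.0
```

carry_out([
  [[1.1,0.4,0,0,0,0,255],[2.2,0.9,0,0,0,0,255],[3.2,1.3,0,0,0,0,255]],
])

```text
t: 12.18
tcp_pos: [0.5381, 0.0906, 0.2851]
orientation: [0.993, 0.118, -0.002, 0.001]
wrist_force: [-15.2, -10.1, 18.5]
finger_gap: 0.227
gripper_force: 35.0
```

carry_out([
  [[-0.5,-0.2,0,0,0,0,255],[-1,-0.4,0,0,0,0,255],[-1,-0.4,0,0,0,0,255],[-1,-0.4,0,0,0,0,255]],
])

```text
t: 12.52
tcp_pos: [0.5375, 0.0904, 0.2852]
orientation: [0.993, 0.118, -0.001, 0.0]
wrist_force: [-6.8, -6.3, 11.2]
finger_gap: 0.228
gripper_force: 35.0
```

carry_out([
  [[-1,-0.4,0,0,0,0,255],[-2,-0.8,0,0,0,0,255],[-3,-1.2,0,0,0,0,255],[-3,-1.2,0,0,0,0,255],[-3,-1.2,0,0,0,0,255]],
])

```text
t: 12.93
tcp_pos: [0.5351, 0.0895, 0.2853]
orientation: [0.993, 0.118, 0.001, 0.0]
wrist_force: [5.5, -1.3, 4.4]
finger_gap: 0.225
gripper_force: 35.0
```

carry_out([
  [[-3,-1.2,0,0,0,0,130],[-3,-1.2,0,0,0,0,130],[-3,-1.2,0,0,0,0,130],[-3,-1.2,0,0,0,0,130],[-3,-1.2,0,0,0,0,130],[-3,-1.2,0,0,0,0,130]],
])

```text
t: 13.43
tcp_pos: [0.5317, 0.0884, 0.2845]
orientation: [0.993, 0.118, -0.0, -0.0]
wrist_force: [0.1, -0.5, 0.1]
finger_gap: 0.492
gripper_force: 0.0
```

carry_out([
  [[0,0,30,0,0,0,130],[0,0,60,0,0,0,130],[0,0,70,0,0,0,130],[5,-40,70,0,0,-0.1,255],[8,-80,70,0,0,-0.2,255],[10,-120,70,0,0,-0.3,255],[13,-160,70,0,0,-0.4,255],[16,-200,70,0,0,-0.5,255],[18,-240,70,0,0,-0.6,255],[19.5,-276,70,0,0,-0.69,255],[19.5,-276,70,0,0,-0.69,255],[19.5,-276,70,0,0,-0.69,255],[19.5,-276,70,0,0,-0.69,255],[19.5,-276,70,0,0,-0.69,255],[19.5,-276,70,0,0,-0.69,255]],
])

```text
t: 14.68
tcp_pos: [0.5514, -0.1865, 0.3547]
orientation: [0.975, -0.224, 0.0, -0.0]
wrist_force: [-0.2, -0.4, -0.0]
finger_gap: 0.001
gripper_force: 0.0
```

```bash
python3 m.py; python3 - <<'E'
from h import *
s=manip.observe();print(s["tcp_pos"],s["orientation"],s["t"],s["q"])
im,d=eyes.capture("top");im2,d2=eyes.capture("wrist")
a=cv2.resize(im[120:280,210:410,::-1],(500,400),interpolation=2);b=cv2.resize(im2[:,120:520,::-1],(400,400))
cv2.imwrite("pics/s5.png",cv2.resize(np.hstack([a,b]),(790,351)))
E
```

```text
top wheel 4735 ((0.5663986206054688, 0.03066832572221756), 0.09751910716295242) [0.56667101 0.02776219 0.07283829] 0.07009357858171017
knob 70 [0.5368 0.0901 0.1202 0.5281 0.0816 0.1124 0.5464 0.1003 0.1245]
lever 372 [ 0.5272 -0.1047  0.0712  0.4748 -0.1457  0.0648  0.5727 -0.075   0.0776]
scene wheel 2868 ((0.5677138566970825, 0.029578279703855515), 0.09725601971149445) [0.56582888 0.02993929 0.07345694] 0.0711180917366005
knob 57 [0.5354 0.0946 0.1203 0.527  0.0824 0.1125 0.5462 0.1033 0.1244]
post 50 [ 0.5665 -0.1496  0.1089  0.5605 -0.1596  0.0908  0.5752 -0.1445  0.1186]
lever 273 [ 0.5337 -0.107   0.0714  0.4737 -0.1599  0.0603  0.5765 -0.0753  0.0897]
[ 0.55136278 -0.1867208   0.35478969] [ 9.74617722e-01 -2.23875603e-01  1.02139971e-04 -1.74324481e-05] 14.7833 [-3.89454094e-01  4.14101804e-01  1.48576502e+00  7.15257597e-05
  1.24152996e+00  1.63289752e+00]
```

View pics/s5.png

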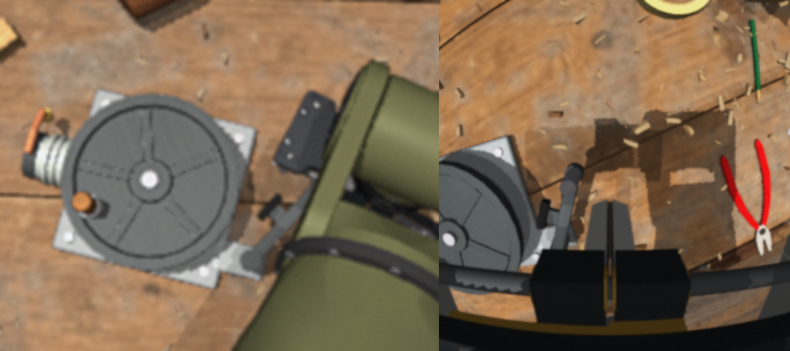

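carry_out([
  [[0,0,-35,0,0,0,255],[0,0,-70,0,0,0,255],[0,0,-70,0,0,0,255],[4,8,-70,0,0,0,255],[7,14,-70,0,0,0,255],[9,18,-70,0,0,0,255],[11,22,-70,0,0,0,255],[13,26,-70,0,0,0,255],[15,30,-70,0,0,0,255]],
])

```text
t: 15.63
tcp_pos: [0.5666, -0.1573, 0.2857]
orientation: [0.974, -0.225, 0.001, 0.0]
wrist_force: [-0.3, -4.2, 0.8]
finger_gap: 0.004
gripper_force: 1.3
```

carry_out([
  [[2,4,0,0,0,0,255],[4,8,0,0,0,0,255],[6,12,0,0,0,0,255],[8,16,0,0,0,0,255]],
])

```text
t: 15.97
tcp_pos: [0.5744, -0.1413, 0.2846]
orientation: [0.974, -0.225, -0.0, -0.0]
wrist_force: [-0.0, -0.9, 1.5]
finger_gap: 0.003
gripper_force: 1.2
```

carry_out([
  [[1,2,0,0,0,0,255],[1.5,4,0,0,0,0,255],[2,6,0,0,0,0,255]],
])

```text
t: 16.22
tcp_pos: [0.5763, -0.1355, 0.2845]
orientation: [0.974, -0.225, -0.0, 0.0]
wrist_force: [0.5, -2.5, -0.0]
finger_gap: 0.007
gripper_force: 1.1
```

carry_out([
  [[0.3,1,0,0,0,0,255],[0.6,2,0,0,0,0,255],[1,3,0,0,0,0,255]],
])

```text
t: 16.47
tcp_pos: [0.5772, -0.1326, 0.2845]
orientation: [0.974, -0.225, -0.0, -0.0]
wrist_force: [0.7, -2.4, -0.9]
finger_gap: 0.006
gripper_force: 1.1
```

```bash
python3 - <<'E'
from h import *
s=manip.observe();print(s["tcp_pos"],s["wrist_force"])
im,d=eyes.capture("scene");im2,d2=eyes.capture("wrist")
a=cv2.resize(im[110:270,230:430,::-1],(500,400),interpolation=2);b=cv2.resize(im2[60:340,180:460,::-1],(400,400))
cv2.imwrite("pics/s6.png",cv2.resize(np.hstack([a,b]),(790,351)))
E
```

```text
[ 0.57718212 -0.13262584  0.28452999] [ 0.6633902  -2.40642729 -0.88494999]
```

View pics/s6.png

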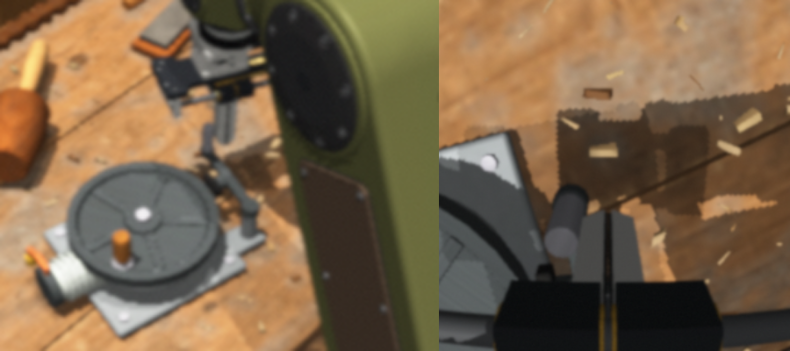

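carry_out([
  [[0.3,1,0,0,0,0,255],[0.6,2,0,0,0,0,255],[1,3,0,0,0,0,255]],
])

```text
t: 16.82
tcp_pos: [0.5782, -0.1296, 0.2846]
orientation: [0.974, -0.225, -0.0, 0.0]
wrist_force: [0.6, -3.0, -0.4]
finger_gap: 0.004
gripper_force: 1.1
```

carry_out([
  [[0.3,1,0,0,0,0,255],[0.5,2,0,0,0,0,255],[0.5,2,0,0,0,0,255]],
])

```text
t: 17.07
tcp_pos: [0.5788, -0.1274, 0.2846]
orientation: [0.974, -0.225, -0.0, -0.0]
wrist_force: [0.8, -1.3, -0.7]
finger_gap: 0.007
gripper_force: 0.5
```

carry_out([
  [[0.3,1,0,0,0,0,255],[0.5,2,0,0,0,0,255],[0.5,2,0,0,0,0,255]],
])

```text
t: 17.32
tcp_pos: [0.5793, -0.1255, 0.2847]
orientation: [0.974, -0.225, 0.0, -0.0]
wrist_force: [0.0, -1.0, -0.1]
finger_gap: 0.004
gripper_force: 0.6
```

carry_out([
  [[0.2,1,0,0,0,0,255],[0.4,2,0,0,0,0,255],[0.4,2,0,0,0,0,255]],
])

```text
t: 17.57
tcp_pos: [0.5797, -0.1235, 0.2847]
orientation: [0.974, -0.225, 0.0, -0.0]
wrist_force: [-0.2, -2.2, -0.5]
finger_gap: 0.009
gripper_force: 0.6
```

Not at the stop yet; on in 2 mm steps.

carry_out([
  [[0.2,1,0,0,0,0,255],[0.4,2,0,0,0,0,255],[0.4,2,0,0,0,0,255]],
])

```text
t: 17.82
tcp_pos: [0.5798, -0.1226, 0.2847]
orientation: [0.974, -0.225, 0.0, 0.001]
wrist_force: [-1.7, -12.2, -0.2]
finger_gap: -0.0
gripper_force: 5.8
```

carry_out([
  [[0.2,1,0,0,0,0,255],[0.4,2,0,0,0,0,255],[0.4,2,0,0,0,0,255]],
])

```text
t: 18.07
tcp_pos: [0.58, -0.1218, 0.2847]
orientation: [0.974, -0.225, 0.0, 0.002]
wrist_force: [-3.6, -24.6, 0.1]
finger_gap: 0.003
gripper_force: 11.6
```

carry_out([
  [[-1,-2,0,0,0,0,255],[-5,-10,0,0,0,0,255],[-12,-25,0,0,0,0,255],[-18,-40,0,0,0,0,255],[-18,-40,40,0,0,0,255],[-18,-40,80,0,0,0,255],[-40,-80,100,0,0,0,255],[-80,-120,100,0,0,0,255],[-120,-160,100,0,0,0,255],[-150,-200,100,0,0,0,255],[-170,-230,100,0,0,0,255],[-170,-230,100,0,0,0,255],[-170,-230,100,0,0,0,255]],
])

```text
t: 19.15
tcp_pos: [0.4068, -0.3536, 0.3848]
orientation: [0.974, -0.227, -0.0, 0.0]
wrist_force: [0.1, -0.0, 0.2]
finger_gap: 0.006
gripper_force: 0.0
```

```bash
python3 m.py; python3 - <<'E'
from h import *
im,d=eyes.capture("top");cv2.imwrite("pics/t7.png",cv2.resize(im[110:300,190:460,::-1],None,fx=2.8,fy=2.8,interpolation=2))
E
```

```text
top wheel 4770 ((0.5663753747940063, 0.024859320372343063), 0.10100799798965454) [0.56670135 0.02469113 0.07311227] 0.07015659601808305
knob 71 [0.5368 0.0901 0.1201 0.528  0.0818 0.1121 0.5466 0.1008 0.125 ]
post 47 [ 0.591  -0.1052  0.1138  0.5853 -0.1121  0.0906  0.6001 -0.0985  0.1168]
lever 371 [ 0.5375 -0.0906  0.071   0.4749 -0.1146  0.0629  0.5967 -0.075   0.0886]
scene wheel 2887 ((0.5675974488258362, 0.026062119752168655), 0.10202474892139435) [0.565771   0.02648697 0.07319155] 0.07110648927343832
knob 57 [0.5343 0.0935 0.1204 0.527  0.0823 0.1123 0.5456 0.1033 0.1252]
post 45 [ 0.59   -0.1017  0.1086  0.5834 -0.1157  0.0905  0.5989 -0.096   0.1194]
lever 254 [ 0.5404 -0.0906  0.0715  0.4725 -0.1143  0.061   0.6006 -0.075   0.0895]
```

View pics/t7.png

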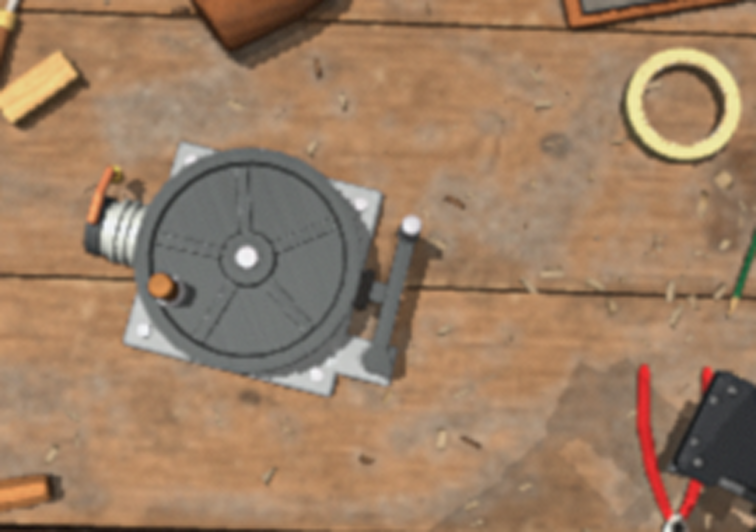

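```bash
python3 -c "
from station import manip
print(manip.sign_off())"
```

```text
the job is handed in; nothing more can be done
None
```

I handed the job in at about 19 s, with no verdict reported: the flywheel stands an estimated 0.2 rad past the stiff spot (from the forces felt turning both ways, after running on to about 0.4 rad past and turning back). The knob is let go, the brake was pushed to its stop (peak push about 25 N), the pump has not visibly moved, and I saw no bystander disturbed.

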